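Pin the swing-top casting mould shut

TASK

Take the long pin with the red grip out of the rack, push it down through the ears of both mould halves until its collar sits flat on the upper ear, and let go of it. The upper half may have swung a little out of line and hides the hole in the lower ear, so you may need to feel for it with the pin, swinging the upper half along. Leave the two short pins, the ingots, the crucible and the sample cup where they are.

Things in the scene. Friction and masses are not known exactly. Their poses are not given: they have to be found in the camera images.
- pin: Long locking pin, about 0.14 kg, hanging upright in one of the rack's three holes (which one varies). Red square grip 20 x 20 mm from 6 to 56 mm above the origin, dark steel collar 26 mm across from 0 to 6 mm, round steel shank of 14 mm diameter down to 62 mm below the origin. Origin on the axis at the collar's underside; z up along the pin, x and y square to the grip's faces.
- pin_tip (a point): Centre of the long pin's flat nose, 62 mm below the pin's origin. The last 10 mm of the shank taper from 14 mm to 10 mm diameter at the nose.
- rack: Blue steel rack, fixed, 80 x 200 mm, 75 mm high, with three holes in a row along its y, 60 mm apart, in which pins hang by their collars. Fingers fit best across the row (closing along the rack's x). Origin at the centre of its underside.
- upper_half: Upper half of the mould: grey block 110 mm wide, 43 mm high (top 113 mm above the bench), x from -20 to +170 mm, turning about a vertical bolt on the fixed lower half. Origin on the bolt's axis at the block's underside, 70 mm above the bench; x points from the bolt to the ear, z up. Its ear, a plate 44 mm wide and 20 mm thick, runs on from the block's foot, x from 170 to 230 mm.
- bolt_head (a point): Top of the brass bolt on which the upper half turns, 122 mm above the bench. The turn is stiff enough to stay where it is left; about 2 N sideways at the ear moves it. At the start it is turned up to 5 degrees either way from in line, the stops are at 6 degrees either way.
- ear_hole (a point): Centre of the mouth of the vertical through hole, 16 mm in diameter, in the upper ear: on the ear's top face, 90 mm above the bench, 200 mm from the bolt's axis. Axes as those of the upper half, with which it turns.
- ear_under (a point): Lower end of the upper ear's hole, 20 mm below ear_hole. The lower ear, fixed, is 2 mm below it: 74 mm wide, 20 mm thick, with a 16 mm through hole also 200 mm from the bolt, free below for the pin. The holes start up to 18 mm apart along the arc about the bolt, either way. A pin's nose lands on the lower ear until within about 3 mm of its hole; then it goes in and its taper draws the holes into line.
- spare_a: Bystander in the rack: short pin with a yellow grip (shank only 36 mm, else like the long pin). Leave in place.
- spare_b: Bystander in the rack: short pin with a green grip (shank only 36 mm, else like the long pin). Leave in place.
- ingot_a: Bystander: aluminium ingot 110 x 45 x 26 mm; origin at the centre of its underside.
- ingot_b: Bystander: aluminium ingot 110 x 45 x 26 mm; origin at the centre of its underside.
- crucible: Bystander: dark open crucible, 84 mm wide, 100 mm high; origin at the centre of its underside.
- sample_cup: Bystander: small clay sample cup, 50 mm wide, 45 mm high; origin at the centre of its underside.
Mind the look-alikes: they are no part of the job. Of the things that look like the pin, the largest one is meant.

How it is judged:
On the way, in this order (a step that is already met when the one before it is completed fails the run):
1. the long pin is drawn up out of the rack (nose more than 82 mm above the bench) (height (world z) of pin_tip above 0.082 m), for 0.1 s.
2. its nose is in the hole of the upper ear (more than 10 mm below the ear's top, within 5 mm of its axis) (z of pin_tip in the frame of ear_hole below -0.01 m and horizontal distance between pin_tip and ear_hole below 0.005 m), for 0.1 s.
At the end, for the whole second after the job is handed in: The long pin stands in the upper ear's hole, passing through both ears: its collar's underside is within 3 mm of the upper ear's top face, its axis within 4 mm of the hole's, nose more than 56 mm below the ear's top, leaning less than 4 degrees, released and at rest (z of pin in the frame of ear_hole between -0.004 and 0.003 m and horizontal distance between pin and ear_hole below 0.004 m and z of pin_tip in the frame of ear_hole below -0.056 m and horizontal distance between pin_tip and ear_hole below 0.005 m and angle between the z axis of pin and the z axis of upper_half, either way round below 0.07 rad and linear speed of pin below 0.02 m/s and contact force between pin and the fingers below 0.2 N); the robot touches nothing.
It fails at once if a short pin, an ingot, the crucible or the sample cup is moved by more than 25 mm (distance of any of spare_a, spare_b, ingot_a, ingot_b, crucible, sample_cup from where it was at the start of the episode above 0.025 m).
It also fails if it takes over 51 s, if anything falls off the work surface, if the arm or the gripper's body presses on something with over 40 N, if the wrist force passes 120 N, or if a joint passes its speed limit or range.

ROBOT

A 6-joint arm with a two-finger parallel gripper is mounted at the origin on the work surface. World frame = base frame: x ahead of the robot, y to its left, z up, the work surface at z = 0. Lengths are in m, angles in rad, forces in N, time in s.
With the tool pointing down it reaches from about 0.4 to 0.825 m from the base axis. Payload 7 kg.
Tool frame: the origin (TCP) lies on the centre line of the jaws, within the pads' length; the fingertips stand 11 mm ahead of it and the grasp point (between the pads) lies 8 mm behind it; z points along the fingers, y is the direction in which the jaws open and shut (so a half turn about z gives the same grasp; the last joint's range is limited). The gripper opens to 85 mm and grips with 20 to 120 N. Pads are 22 mm wide; open, the fingers measure 114 mm over their backs; the gripper's body (76 mm by 85 mm) begins 54 mm behind the grasp point. The pads swing forward as they close: fully open they stand 13 mm farther back than shut.
Start: joints at [-0.841, 0.359, 0.012, 0, -1.224, -0.288], TCP at [0.289, -0.61, 0.207] pointing down, gripper open.
Joint ranges: [-3.07, 3.07], [-1.43, 2.12], [-1.02, 1.25], [-3.03, 1.67], [-3.05, -0], [-3.03, 3.03]. Speed limits (rad/s): [2.39, 2.39, 3.01, 3.14, 3.14, 3.14].

INTERFACE

Orientations are given as a rotation vector (axis times angle).
In Python, from bench import manip gives the robot as it stands. The module is installed in compiled form; this text tells all that it offers. Calls block until the motion is done:
- manip.movep(position, orientation): joint-space move of the TCP to a pose.
- manip.servo_line(position, orientation=None, max_speed=0.15, until_force=None): straight line of the TCP; orientation=None keeps the orientation; max_speed is the mean speed in m/s. With until_force (N) it stops when the force on the tool has changed by that much, and returns True; else False.
- manip.movej(angles): joint-space move.
- manip.gripper_to(opening, squeeze=None): opening from 0.0 (shut) to 1.0 (fully open); squeeze is the grip in N (None keeps the last); returns when the fingers have stopped.
- manip.sleep(seconds).
- manip.inverse_kinematics(position, orientation): joint angles nearest the present ones, or None.
- manip.read_state(): the state.
- manip.capture(name): name is "scene" or "top"; returns a dict with "pixels" (420x560x3 uint8, red, green, blue), "fx", "fy", "cx", "cy" (pixels), "R" (3x3) and "t" (3): a world point X has camera coordinates R X + t. Camera axes: x right, y down, z forward; pixel columns grow to the right and rows downward; lengths in m; the calibration is good to about 2 mm. A picture is of the moment at which its call begins. There is no depth.
A pose or a line that the arm cannot do raises manip.PlanningError and nothing moves.
- manip.job_done(): hands the job in, once; it reports no verdict.
Trained networks look in a picture, given as the dict that the camera call returned (one of the last four; its "shot" number tells which), for a name from the list of things; names that differ only in an ending like _2 or _b are one class to them, and where a whole thing is asked for, a point or a joint stands for the part that bears it (a point fixed in the world has none). Each returns a list of dicts, best first, with "confidence" (0 to 1); they miss things now and then, are a little off and sometimes report something else, mostly with a low value. They report only what shows in the picture. A call takes as long as a camera call. They do not tell look-alikes from the thing itself.
- manip.find_in(picture, thing): "centre" ([column, row] in pixels, amid what is visible of it).
- manip.regions_of(picture, thing): "pixels" (420x560 bool, what is visible of it) and "centre" ([column, row] in pixels, amid what is visible of it).
- manip.place_of(picture, thing): "centre" ([column, row] in pixels: a listed point, or the origin of a listed thing).
The state is a dict: "time_s": time; "q": joint angles; "qvel": joint speeds; "effort": joint torques, N m; "tcp_pos": TCP position; "eef_rot": TCP orientation; "ft_force": force on the tool from outside, world axes, zero at the start; "ft_torque": the same for the moment, N m; "grip_width": opening from 0.0 (shut) to 1.0 (fully open).
Only numpy, scipy, OpenCV 4.12 (cv2) and the standard library are available. Lean on these libraries where they do the work, as an engineer would, in place of code of your own. Each camera call takes 0.05 s, during which the arm holds its last target.

## Working session

There is one attempt and no reset: what is moved stays moved. The work goes in short steps, each a Python script; the robot and the scene stay as the last script left them, time stands still between calls to the robot, and variables do not carry over. Pictures are saved under pics/ and viewed, and the job is handed in when it is done.

```bash
mkdir -p pics; cat > h.py <<'E'
import numpy as np, cv2
from bench import manip
def save(p,n): cv2.imwrite('pics/'+n,cv2.cvtColor(p["pixels"],cv2.COLOR_RGB2BGR))
def ray(p,px):
    d=np.array([(px[0]-p["cx"])/p["fx"],(px[1]-p["cy"])/p["fy"],1.]);R=np.array(p["R"]);t=np.array(p["t"])
    return -R.T@t, R.T@d
def atz(p,px,z):
    o,d=ray(p,px); return o+d*(z-o[2])/d[2]
def proj(p,X):
    c=np.array(p["R"])@np.array(X)+np.array(p["t"]); return [p["fx"]*c[0]/c[2]+p["cx"],p["fy"]*c[1]/c[2]+p["cy"]]
def tri(p1,a,p2,b):
    o1,d1=ray(p1,a);o2,d2=ray(p2,b)
    s=np.linalg.lstsq(np.c_[d1,-d2],o2-o1,rcond=None)[0]
    A=o1+s[0]*d1;B=o2+s[1]*d2
    return (A+B)/2,np.linalg.norm(A-B)
E
python3 - <<'E'
from h import *
np.set_printoptions(precision=4,suppress=True)
s=manip.capture("scene");t=manip.capture("top");save(s,'s0.png');save(t,'t0.png')
for p,n in((s,'scene'),(t,'top')):
    print(n,'cam',ray(p,[0,0])[0],p["fx"])
    for th,z in(('pin',.075),('rack',0),('bolt_head',.122),('ear_hole',.09),('upper_half',.07)):
        for r in manip.place_of(p,th)[:4]:
            print(th,np.array(r["centre"]),round(r["confidence"],2),atz(p,r["centre"],z))
print(manip.read_state()["eef_rot"],manip.read_state()["time_s"])
E
```

```text
scene cam [0.9003 0.4953 0.7257] 384.04339054468414
pin [353.  238.3] 0.62 [0.479  0.1848 0.075 ]
pin [341.8 262.5] 0.52 [0.5408 0.215  0.075 ]
pin [304.7 297.3] 0.47 [0.6507 0.2289 0.075 ]
pin [339.1 285.4] 0.45 [0.5818 0.2504 0.075 ]
rack [340.2 286.1] 0.61 [0.5445 0.2249 0.    ]
bolt_head [222. 127.] 0.94 [ 0.5158 -0.2707  0.122 ]
ear_hole [178.5 265.5] 0.7 [0.8072 0.0256 0.09  ]
ear_hole [242.8 186.3] 0.58 [ 0.5817 -0.0806  0.09  ]
ear_hole [363.7 285.2] 0.44 [0.5525 0.2846 0.09  ]
upper_half [221.9 146.9] 0.87 [ 0.5307 -0.2603  0.07  ]
top cam [0.4945 0.0542 1.4293] 517.5804722211558
pin [229.7 186.8] 0.61 [0.6464 0.2098 0.075 ]
pin [227.4 227.1] 0.54 [0.5403 0.218  0.075 ]
pin [246.5 256.6] 0.54 [0.462  0.1695 0.075 ]
rack [227.4 222.3] 0.74 [0.5561 0.2268 0.    ]
rack [423.6 228.2] 0.41 [ 0.5251 -0.3118  0.    ]
bolt_head [424.  229.8] 0.69 [ 0.5184 -0.2814  0.122 ]
ear_hole [340.  210.3] 0.98 [ 0.5752 -0.0765  0.09  ]
upper_half [418.6 234.5] 0.67 [ 0.5076 -0.2802  0.07  ]
[-0.6883  3.0652 -0.0001] 0.6
```

View pics/s0.png

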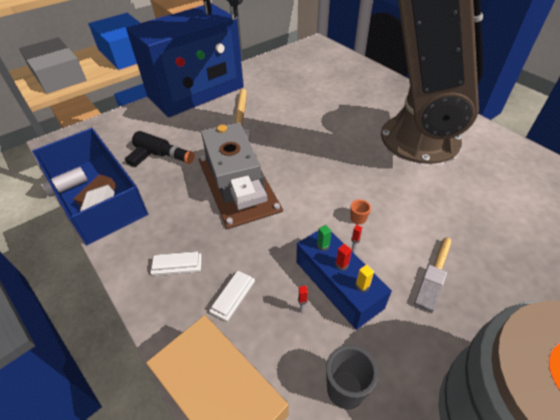

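View pics/t0.png

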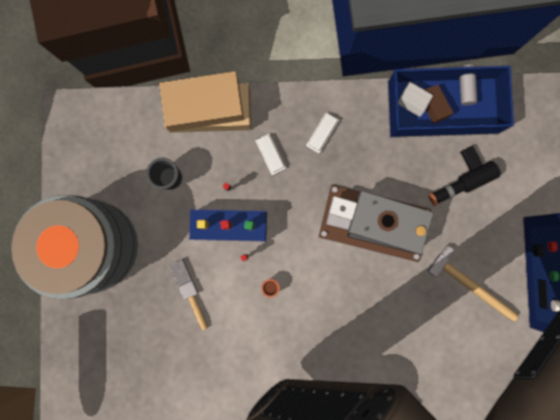

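The long pin is in the rack's middle hole: scene (344,258), top (225,225). The loose red pins at top (227,186) and (245,257) are smaller look-alikes. I'll look closer at the pin and the ear.

```bash
python3 - <<'E'
from h import *
np.set_printoptions(precision=4,suppress=True)
s=manip.capture("scene");t=manip.capture("top")
def crop(p,x,y,w,h,n,k):
    c=cv2.resize(p["pixels"][y:y+h,x:x+w],None,fx=k,fy=k,interpolation=cv2.INTER_CUBIC);cv2.imwrite('pics/'+n,c[:,:,::-1])
crop(t,310,170,130,100,'tm.png',6);crop(s,190,110,100,120,'sm.png',5)
crop(t,180,190,100,70,'tr.png',7);crop(s,290,210,110,115,'sr.png',5)
for p,n in((s,'s'),(t,'t')):
    im=p["pixels"].astype(int)
    m=((im[...,0]>110)&(im[...,1]<70)&(im[...,2]<80)).astype(np.uint8)
    k,l,st,c=cv2.connectedComponentsWithStats(m)
    for i in range(1,k):
        if st[i,4]>8: print(n,st[i],c[i])
for z in(.131,.106): print(atz(t,[225,225],z))
E
```

```text
s [176  58   5   5  13] [177.6923  59.7692]
s [358 203   9   9  44] [362.1136 207.5   ]
s [352 211   9  31  98] [357.4184 226.8571]
s [338 244  14  25 175] [345.0343 254.4686]
s [299 286   9  17 133] [303.0451 293.5714]
t [224 184   6   6  25] [226.28 186.2 ]
t [221 220   8   9  64] [224.5312 224.25  ]
t [242 255   6   5  21] [244.1905 257.1429]
t [266 282  10  10  76] [270.3421 286.5   ]
[0.5438 0.2172 0.131 ]
[0.5448 0.2203 0.106 ]
```

View pics/tm.png

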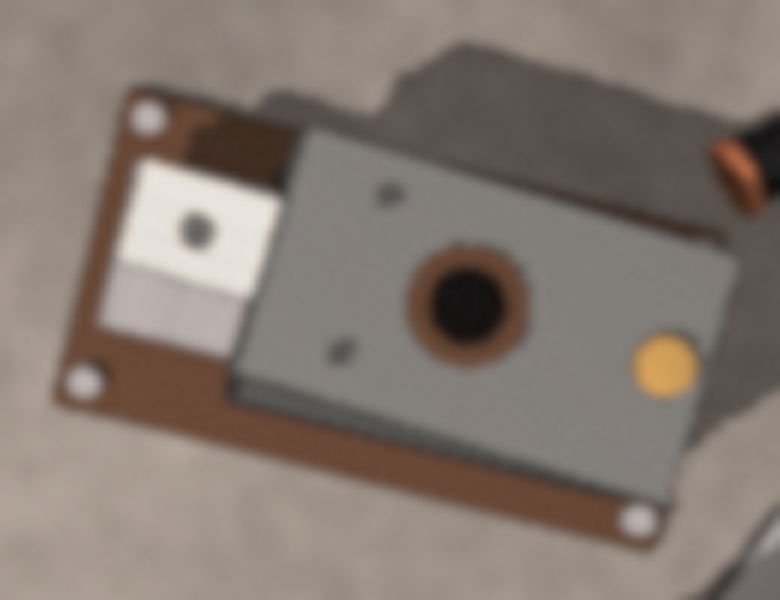

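View pics/sm.png

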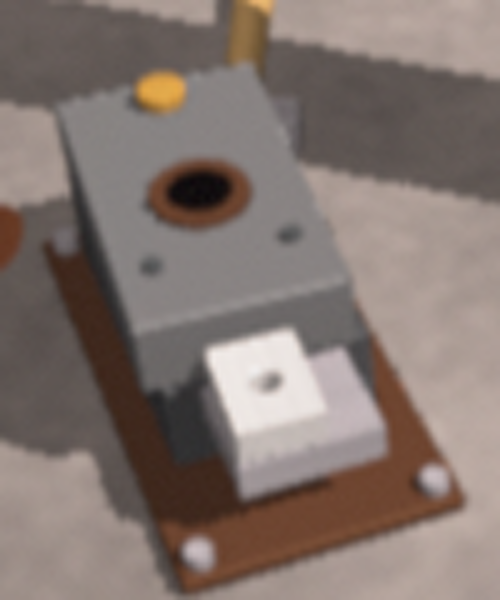

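View pics/tr.png

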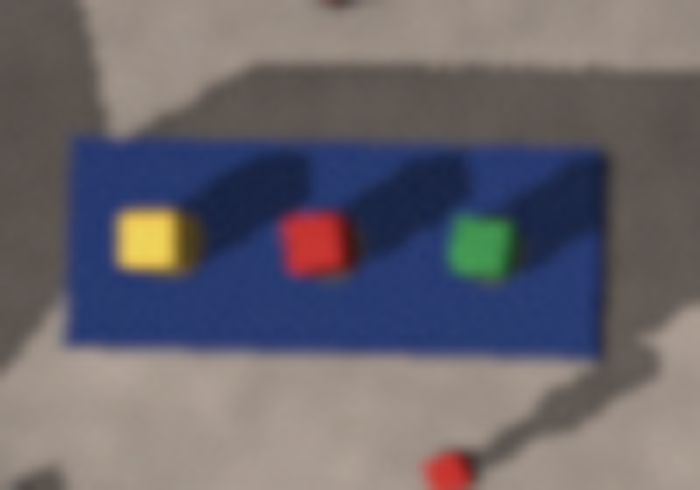

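View pics/sr.png

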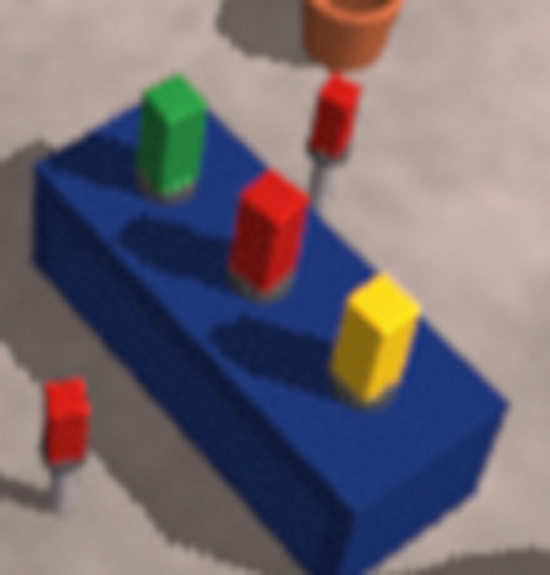

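```bash
python3 - <<'E'
from h import *
np.set_printoptions(precision=4,suppress=True)
s=manip.capture("scene");t=manip.capture("top")
T=lambda x,y,ox,oy,k:[ox+(x+.5)/k-.5,oy+(y+.5)/k-.5]
tm=lambda x,y:T(x,y,310,170,6); sm=lambda x,y:T(x,y,190,110,5); tr=lambda x,y:T(x,y,180,190,7); sr=lambda x,y:T(x,y,290,210,5)
print('pin top',tri(t,tr(313,242),s,sr(272,194)),atz(t,tr(313,242),.131),atz(s,sr(272,194),.131))
print('hole',tri(t,tm(198,231),s,sm(267,381)),atz(t,tm(198,231),.09),atz(s,sm(267,381),.09))
print('bolt',tri(t,tm(666,365),s,sm(160,91)),atz(t,tm(666,365),.122),atz(s,sm(160,91),.122))
# block corners z .113
for a in((310,128),(737,255),(668,500),(232,380)): print('blk t',atz(t,tm(*a),.113))
for a in((57,107),(250,65),(350,280),(135,333)): print('blk s',atz(s,sm(*a),.113))
print('ear upper t',[atz(t,tm(*a),.09)[:2] for a in((145,158),(283,196),(247,297),(122,262))])
print('lowear t',[atz(t,tm(*a),.068)[:2] for a in((100,325),(120,262))], 's',[atz(s,sm(*a),.068)[:2] for a in((345,350),(385,430))])
print('plate screws t',[atz(t,tm(*a),.01)[:2] for a in((147,117),(85,382),(638,520))],'s',[atz(s,sm(*a),.01)[:2] for a in((198,552),(433,480),(65,243))])
for a in((72,140),(605,148),(600,357),(66,345)): print('rack',atz(t,tr(*a),.075))
for a in((37,165),(508,405),(352,510)): print('rack s',atz(s,sr(*a),.075))
E
```

```text
pin top (array([0.5462, 0.2187, 0.1316]), np.float64(0.0004290049224033276)) [0.546  0.2189 0.131 ] [0.546  0.2183 0.131 ]
hole (array([ 0.5803, -0.0831,  0.0889]), np.float64(0.0012309015456492074)) [ 0.5808 -0.0834  0.09  ] [ 0.5804 -0.0817  0.09  ]
bolt (array([ 0.5167, -0.2734,  0.1184]), np.float64(0.0012128928197910644)) [ 0.5171 -0.2728  0.122 ] [ 0.5185 -0.2684  0.122 ]
blk t [ 0.6217 -0.1299  0.113 ]
blk t [ 0.5627 -0.3069  0.113 ]
blk t [ 0.4608 -0.2733  0.113 ]
blk t [ 0.5159 -0.0931  0.113 ]
blk s [ 0.5628 -0.3022  0.113 ]
blk s [ 0.4625 -0.269   0.113 ]
blk s [ 0.5221 -0.0933  0.113 ]
blk s [ 0.6223 -0.1262  0.113 ]
ear upper t [array([ 0.613 , -0.0617]), array([ 0.5948, -0.1204]), array([ 0.5517, -0.1033]), array([ 0.5683, -0.0503])]
lowear t [array([ 0.5422, -0.0414]), array([ 0.5695, -0.0511])] s [array([ 0.5267, -0.0957]), array([ 0.544 , -0.0386])]
plate screws t [array([ 0.6389, -0.0702]), array([ 0.5185, -0.0378]), array([ 0.4495, -0.2851])] s [array([ 0.634 , -0.0759]), array([ 0.5145, -0.042 ]), array([ 0.5673, -0.3207])]
rack [0.5892 0.3163 0.075 ]
rack [0.5805 0.1156 0.075 ]
rack [0.5024 0.1194 0.075 ]
rack [0.5122 0.3196 0.075 ]
rack s [0.5798 0.1193 0.075 ]
rack s [0.5117 0.3206 0.075 ]
rack s [0.59   0.3146 0.075 ]
```

```bash
cat >> h.py <<'E'
from scipy.spatial.transform import Rotation as Ro
def ori(deg):
    a=np.radians(deg);y=np.array([np.cos(a),np.sin(a),0]);z=np.array([0,0,-1.]);return Ro.from_matrix(np.c_[np.cross(y,z),y,z]).as_rotvec()
def st():
    s=manip.read_state();print('t',round(s["time_s"],2),'p',np.round(s["tcp_pos"],4),'F',np.round(s["ft_force"],2),'w',round(s["grip_width"],3),'rv',np.round(s["eef_rot"],3));return s
E
python3 - <<'E'
from h import *
s=manip.capture("top")
im=cv2.resize(s["pixels"][210:240,210:240],None,fx=8,fy=8,interpolation=cv2.INTER_CUBIC).astype(int)
m=((im[...,0]>150)&(im[...,1]<90)).astype(np.uint8)
c=max(cv2.findContours(m,0,1)[0],key=cv2.contourArea);print(cv2.minAreaRect(c))
for d in(9,189,-171,-15.5,164.5):
    for xyz in([.546,.2186,.25],[.58,-.083,.25]):
        q=manip.inverse_kinematics(xyz,ori(d));print(d,xyz,None if q is None else np.round(q,2))
E
```

```text
((117.30998229980469, 117.16999816894531), (60.38692092895508, 59.114131927490234), 81.8698959350586)
9 [0.546, 0.2186, 0.25] [ 0.71  0.19 -0.12 -0.   -1.26  2.59]
9 [0.58, -0.083, 0.25] None
189 [0.546, 0.2186, 0.25] [ 0.71  0.19 -0.12  0.   -1.26 -0.56]
189 [0.58, -0.083, 0.25] [ 0.19  0.19 -0.12  0.   -1.26 -0.03]
-171 [0.546, 0.2186, 0.25] [ 0.71  0.19 -0.12  0.   -1.26 -0.56]
-171 [0.58, -0.083, 0.25] [ 0.19  0.19 -0.12  0.   -1.26 -0.03]
-15.5 [0.546, 0.2186, 0.25] [ 0.71  0.19 -0.12  0.   -1.26  2.16]
-15.5 [0.58, -0.083, 0.25] [ 0.19  0.19 -0.12  0.   -1.26  2.68]
164.5 [0.546, 0.2186, 0.25] [ 0.71  0.19 -0.12  0.   -1.26 -0.98]
164.5 [0.58, -0.083, 0.25] [ 0.19  0.19 -0.12  0.   -1.26 -0.46]
```

```bash
python3 - <<'E'
from h import *
manip.gripper_to(0.8)
manip.movep([.546,.2186,.22],ori(188));st()
manip.servo_line([.546,.2186,.100],max_speed=.12,until_force=8);st()
p=manip.capture("scene");save(p,'s1.png')
manip.gripper_to(0.0,50);st()
E
```

```text
t 4.22 p [0.5462 0.218  0.22  ] F [-0.15 -0.14  0.51] w 0.801 rv [ 2.37  -2.062 -0.   ]
t 5.37 p [0.5465 0.2189 0.1008] F [ 0.89  0.36 -0.08] w 0.798 rv [-2.37e+00  2.06e+00 -1.00e-03]
t 5.92 p [0.5462 0.2187 0.1005] F [-2.25  0.02  4.38] w 0.211 rv [-2.371  2.06  -0.   ]
```

View pics/s1.png

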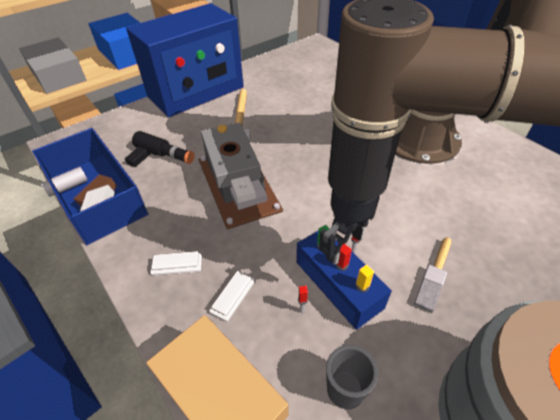

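The red pin (345,257) is between the jaws, and the width of 0.211 (about 18 mm) fits the 20 mm grip. Next I lift it and carry it over the ear.

```bash
python3 - <<'E'
from h import *
manip.servo_line([.546,.2186,.22],max_speed=.12);st()
manip.movep([.5806,-.0827,.215],ori(163));st()
manip.servo_line([.5806,-.0827,.19],max_speed=.1);st()
s=manip.capture("scene");t=manip.capture("top");save(s,'s2.png');save(t,'t2.png')
for p in(s,t):
    for th in('pin','pin_tip','ear_hole'): print(th,[(np.round(r["centre"],1),round(r["confidence"],2)) for r in manip.place_of(p,th)[:3]])
    print(proj(p,[.5806,-.0827,.105]),proj(p,[.5806,-.0827,.09]))
c=cv2.resize(s["pixels"][110:230,190:290],None,fx=5,fy=5,interpolation=cv2.INTER_CUBIC);cv2.imwrite('pics/sm2.png',c[:,:,::-1])
E
```

```text
t 7.07 p [0.5455 0.2184 0.219 ] F [-0.37 -0.16 -1.68] w 0.211 rv [ 2.37e+00 -2.06e+00 -1.00e-03]
t 8.22 p [ 0.5808 -0.0819  0.2149] F [-0.19  0.26 -1.82] w 0.21 rv [-1.87   2.524  0.   ]
t 8.62 p [ 0.5806 -0.0819  0.1898] F [ 0.82 -0.3  -1.48] w 0.211 rv [ 1.87  -2.523 -0.   ]
pin [(array([237.4, 163. ]), 0.62), (array([301.9, 299.9]), 0.52), (array([241.9, 188.2]), 0.5)]
pin_tip [(array([244.3, 180. ]), 0.9), (array([301.7, 311.6]), 0.64)]
ear_hole [(array([242.6, 188.4]), 0.76)]
[np.float64(242.10937195063408), np.float64(181.0085560264488)] [np.float64(242.69753227371234), np.float64(185.61188727292569)]
pin [(array([227. , 187.1]), 0.54)]
pin_tip []
ear_hole []
[np.float64(342.9178807973012), np.float64(207.75842834298595)] [np.float64(342.33001520513864), np.float64(208.15176452785602)]
```

View pics/sm2.png

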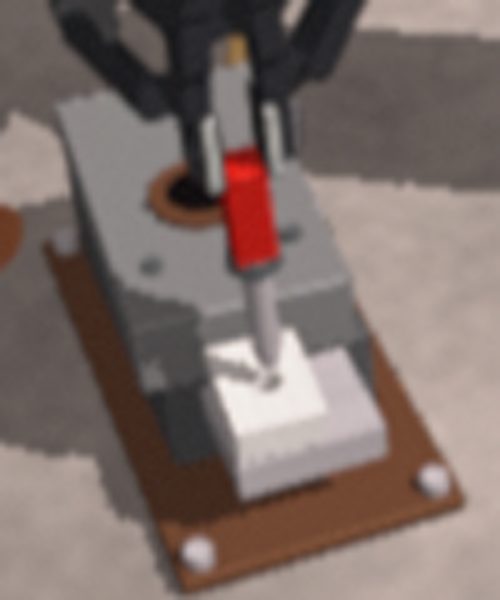

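View pics/t2.png

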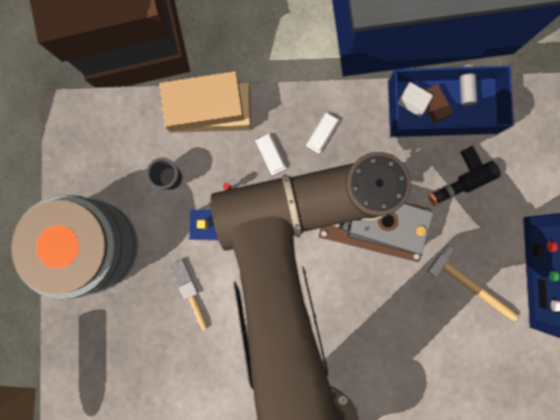

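The nose shows at scene (243,182), just above the ear hole at about (243,186). Before inserting, I'll check the pin's tilt and offset against projections.

```bash
python3 - <<'E'
from h import *
s=manip.capture("scene")
q=manip.read_state()["tcp_pos"]
c=cv2.resize(s["pixels"][130:200,215:270],None,fx=10,fy=10,interpolation=cv2.INTER_CUBIC)
for z in(.0335,-.0165,-.0225,-.0845):
    X=np.array(q)+[0,0,z];u=proj(s,X);print(z,np.round(u,2))
    cv2.circle(c,(int((u[0]-215+.5)*10),int((u[1]-130+.5)*10)),4,(0,255,255),-1)
u=proj(s,[.5806,-.0827,.09]);cv2.circle(c,(int((u[0]-215+.5)*10),int((u[1]-130+.5)*10)),4,(0,255,0),-1)
cv2.imwrite('pics/sp.png',c[:,:,::-1])
E
```

```text
0.0335 [236.82 140.03]
-0.0165 [239.16 158.33]
-0.0225 [239.43 160.42]
-0.0845 [242.03 180.77]
```

View pics/sp.png

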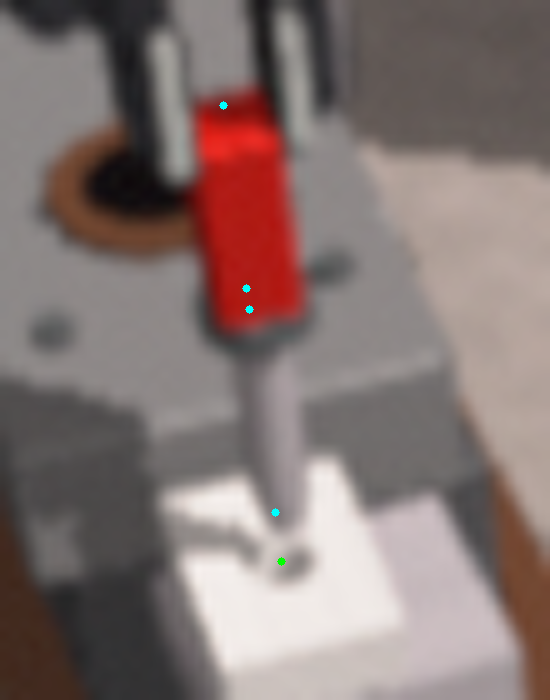

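```bash
python3 - <<'E'
from h import *
s=manip.capture("scene");r=np.array(s["R"])[0];print(r)
P=np.array([.5806,-.0827])-.001*r[:2]/np.hypot(*r[:2])
print(P)
manip.servo_line([*P,.178],max_speed=.1);st()
print(manip.servo_line([*P,.150],max_speed=.03,until_force=4));st()
E
```

```text
[-0.78889764  0.61436495 -0.01400821]
[ 0.58138898 -0.08331443]
t 9.39 p [ 0.5808 -0.0834  0.1773] F [ 0.3  -0.02 -1.06] w 0.213 rv [ 1.868e+00 -2.524e+00 -1.000e-03]
True
t 10.12 p [ 0.5819 -0.0835  0.1553] F [ 0.05 -0.05  4.29] w 0.213 rv [-1.869e+00  2.525e+00 -1.000e-03]
```

The nose is inside the upper hole and resting on the lower ear: it stopped about 20 mm down with no side force. I now swing the upper half along the arc and probe.

```bash
cat > probe.py <<'E'
from h import *
B=np.array([.517,-.273])
def at(th,r=.2): return B+r*np.array([np.sin(np.radians(th)),np.cos(np.radians(th))])
def go(ths,P0,th0,zl=.157,zd=.147):
    base=np.array(P0)-at(th0)
    for th in ths:
        p=at(th)+base
        c=manip.read_state()["tcp_pos"]
        manip.servo_line([c[0],c[1],zl],max_speed=.03)
        manip.servo_line([*p,zl],max_speed=.03)
        F0=manip.read_state()["ft_force"]
        hit=manip.servo_line([*p,zd],max_speed=.03,until_force=5)
        print(th,np.round(p,4),hit,np.round(F0,1));s=st()
        if s["tcp_pos"][2]<.1515: print('IN');return True
    return False
E
python3 - <<'E'
from probe import *
go([16.3,15.5,14.8],[.5812,-.0832],18.5)
E
```

```text
16.3 [ 0.5739 -0.0809] False [ 1.  -0.8 -2. ]
t 11.28 p [ 0.5735 -0.0809  0.1465] F [ 0.86 -0.57 -1.99] w 0.215 rv [ 1.867e+00 -2.524e+00 -2.000e-03]
IN
```

```bash
python3 - <<'E'
from h import *
P=np.array([.5739,-.0809])
for z in(.142,.138,.134,.130):
    h=manip.servo_line([*P,z],max_speed=.03,until_force=8);s=st()
    F=np.array(s["ft_force"])
    if h: print('hit');break
E
```

```text
t 11.6 p [ 0.5735 -0.0809  0.1415] F [-0.73  1.11 -4.02] w 0.214 rv [ 1.867e+00 -2.524e+00 -2.000e-03]
t 11.88 p [ 0.5735 -0.0809  0.1375] F [-0.76  0.42 -3.33] w 0.211 rv [ 1.867e+00 -2.524e+00 -2.000e-03]
t 12.17 p [ 0.5735 -0.0809  0.1335] F [-0.81  0.03 -4.06] w 0.212 rv [ 1.867e+00 -2.524e+00 -2.000e-03]
t 12.45 p [ 0.5736 -0.0809  0.1295] F [-1.32  0.24 -3.74] w 0.212 rv [ 1.867e+00 -2.524e+00 -2.000e-03]
```

```bash
python3 - <<'E'
from h import *
P=np.array([.5739,-.0809])
for z in(.12,.116,.106):
    h=manip.servo_line([*P,z],max_speed=.03,until_force=8);s=st()
    if h: print('hit');break
s=manip.capture("scene")
c=cv2.resize(s["pixels"][110:230,190:290],None,fx=5,fy=5,interpolation=cv2.INTER_CUBIC);cv2.imwrite('pics/sm3.png',c[:,:,::-1])
E
```

```text
t 12.93 p [ 0.5735 -0.0809  0.1194] F [-2.48  0.25 -3.46] w 0.21 rv [ 1.867e+00 -2.524e+00 -2.000e-03]
t 13.22 p [ 0.5736 -0.0809  0.1157] F [-2.97  0.29 -2.56] w 0.214 rv [ 1.868e+00 -2.525e+00 -2.000e-03]
t 13.43 p [ 0.5736 -0.0811  0.1155] F [-3.57  2.76  8.23] w 0.215 rv [ 1.868 -2.523 -0.   ]
hit
```

View pics/sm3.png

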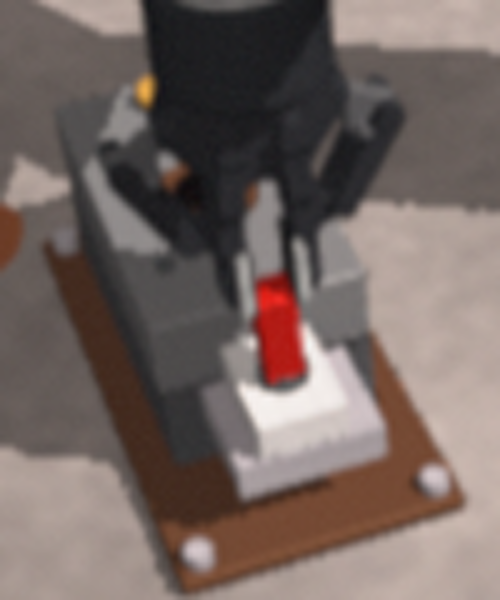

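In scene crop sm3 the collar sits on the upper ear (crop (287,378), full image about (247,185)). The depth of 39.8 mm below lower-ear contact matches a seated collar (40 mm expected). Now I press lightly, release, retreat and check.

```bash
python3 - <<'E'
from h import *
c=manip.read_state()["tcp_pos"]
manip.servo_line([c[0],c[1],.110],max_speed=.02,until_force=10);st()
manip.gripper_to(0.6);st()
c=manip.read_state()["tcp_pos"]
manip.servo_line([c[0],c[1],.20],max_speed=.1);st()
manip.movep([.45,-.40,.30],ori(163));st()
s=manip.capture("scene");t=manip.capture("top");save(t,'t4.png')
a=cv2.resize(s["pixels"][130:220,200:280],None,fx=5,fy=5,interpolation=cv2.INTER_CUBIC)
b=cv2.resize(t["pixels"][170:260,310:390],None,fx=5,fy=5,interpolation=cv2.INTER_CUBIC)
cv2.imwrite('pics/f4.png',np.hstack([a,b])[:,:,::-1])
E
```

```text
t 13.68 p [ 0.5748 -0.0813  0.1154] F [-2.63  0.44  6.08] w 0.209 rv [ 1.869e+00 -2.523e+00  1.000e-03]
t 14.1 p [ 0.5726 -0.0814  0.1136] F [ 0.41 -0.07  0.36] w 0.603 rv [ 1.866 -2.521 -0.003]
t 15.12 p [ 0.5722 -0.0814  0.1992] F [-0.18  0.13 -0.53] w 0.598 rv [ 1.865 -2.52  -0.004]
t 16.45 p [ 0.4504 -0.3992  0.2994] F [ 0.33 -0.02  0.4 ] w 0.601 rv [ 1.869e+00 -2.525e+00 -1.000e-03]
```

View pics/f4.png

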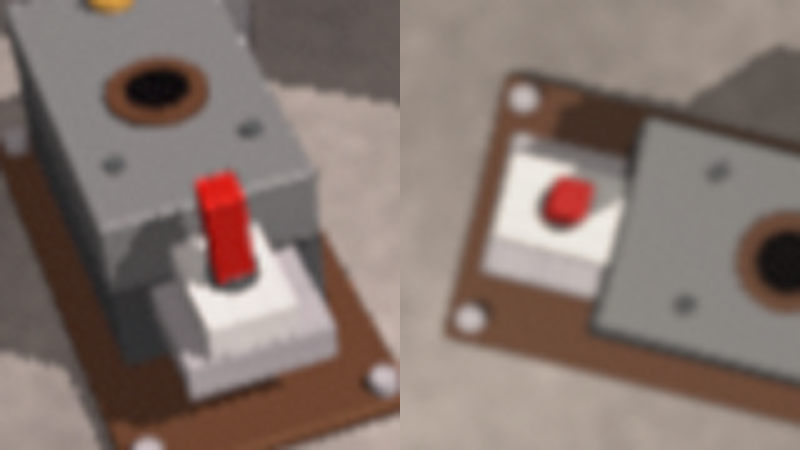

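```bash
python3 - <<'E'
from h import *
np.set_printoptions(precision=4,suppress=True)
s=manip.capture("scene");t=manip.capture("top")
T=lambda x,y,ox,oy,k:[ox+(x+.5)/k-.5,oy+(y+.5)/k-.5]
print(tri(t,T(174,196,310,170,5),s,T(220,187,200,130,5)))
X=tri(t,T(174,196,310,170,5),s,T(220,187,200,130,5))[0]
outs=[]
for p,ox,oy in((s,200,130),(t,310,170)):
    c=np.ascontiguousarray(cv2.resize(p["pixels"][oy:oy+60 if 0 else oy+70,ox:ox+80],None,fx=5,fy=5,interpolation=cv2.INTER_CUBIC))
    for z in(.09,.096,.146):
        e=[proj(p,[.5727+.013*np.cos(a),-.0811+.013*np.sin(a),z]) for a in np.linspace(0,6.28,30)]
        for u in e: cv2.circle(c,(int((u[0]-ox+.5)*5),int((u[1]-oy+.5)*5)),1,(0,255,255) if z>.1 else (0,255,0),-1)
    outs.append(c)
cv2.imwrite('pics/f5.png',np.hstack(outs)[:,:,::-1])
E
```

```text
(array([ 0.5743, -0.0813,  0.1459]), np.float64(0.0023428022574352747))
```

View pics/f5.png

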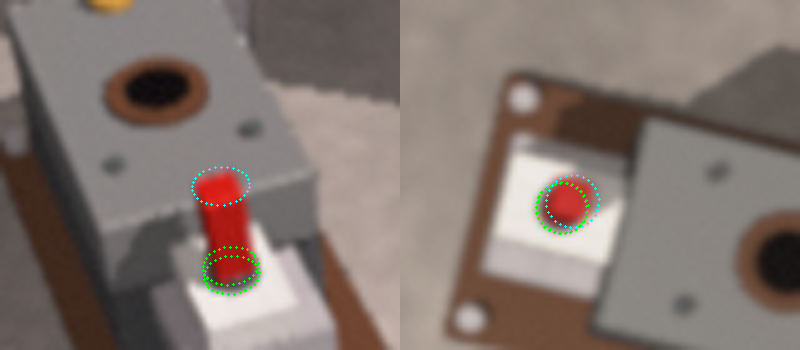

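The projected model of a seated, upright pin lies on the image in both views, and its top triangulates to z = 0.1459 (0.146 expected). I hand it in.

```bash
python3 - <<'E'
from h import *
manip.job_done();st()
E
```

```text
the job is handed in; nothing more can be done
the job is handed in; nothing more can be done
```

The long red pin is now down through both ears of the mould and released. I handed the job in at about 16.6 s of the 51 s allowed; no verdict is reported.

- **What I did:** I took the pin from the rack's middle hole and lowered it into the upper ear's hole until its nose rested on the lower ear. I then swung the upper half about 2° along the arc, and the nose dropped into the lower hole on the first probe. After that I pushed the pin down until the collar met the ear, opened the gripper and moved the arm clear.
- **Depth:** The pin travelled 39.8 mm below the point where it first touched the lower ear; 40 mm is expected for a seated collar.
- **Final pictures:** The pin's top triangulates to z = 0.1459 m, against 0.146 m expected. A projected upright, seated pin matches both camera views within the calibration error; the two views' sight lines to the top missed each other by 2.3 mm.
- **Earlier disagreement:** Before insertion, the held pin appeared about 1 px (roughly 2 mm) off its prediction in the scene camera. I corrected the approach by 1 mm and it went in.
- **Bystanders:** My motions did not go near the short pins, ingots, crucible or sample cup. I did not measure them again afterwards.

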